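# Clamp the practice plate with the wing screw

## Robot

A 7-joint arm with a two-finger parallel gripper is mounted at the origin on the work surface. World frame = base frame: x ahead of the robot, y to its left, z up, the work surface at z = 0. Lengths are in m, angles in degrees, forces in N, time in s.
With the tool pointing down it reaches from about 0.425 to 1.025 m from the base axis. Payload 9.4 kg.
Tool frame: the origin (TCP) lies on the front face of the gripper's body, between the roots of the fingers; the fingertips stand 84 mm ahead of it and the grasp point (between the pads) lies 65 mm ahead of it; z points along the fingers, y is the line along which they close (so a half turn about z gives the same grasp; the last joint's range is limited). The gripper opens to 93 mm and grips with 3 to 60 N. Pads are 15 mm wide; open, the fingers measure 128 mm over their backs; the gripper's body (75 mm by 188 mm) begins 65 mm behind the grasp point.
Start: joints at [-76.931, 34.337, -0.143, 91.639, 0.103, 54.024, -4.572], TCP at [0.218, 0.692, 0.303] pointing down, gripper open.
Joint ranges: [-147.43, 147.43], [-19.82, 112.94], [-74.19, 73.91], [6.32, 146.72], [-59.91, 239.91], [6.04, 106.73], [-150.56, 150.56]. Speed limits (degrees/s): [127.2, 127.2, 172.46, 172.46, 180, 180, 180].

## Interface

Orientations are given as a 3x3 rotation matrix whose columns are the frame's x, y, z axes.
In Python, from station import * gives the robot as it stands.
- The arm moves only by the shell command python3 -m crank 'ROWS' [FORCE]. ROWS is JSON, a list of rows, each an object of numbers: "x", "y", "z": the shift along the tool's x, y, z scaled (see below); "yaw": the turn about the tool's z scaled (see below); "hand": the gripper's target within -1 to 1 (shut at 1, half-way at 0, fully open at -1). In form: [{"x": .., "y": .., "z": .., "yaw": .., "hand": ..}, ...]. A call has 1 to 12 rows; each row shifts and turns the commanded pose from where the row before left it, along the tool's axes as they then stand; what a row does not reach is not made up. The controller multiplies each number of a shift by 0.1 m and each number of a turn by 0.5 rad. A row lasts 1/12 s, in which the tool goes at most 41.7 mm and 7.16 degrees, less where a joint would pass 70% of its speed; a pose out of reach is approached as far as the arm can. A call with a number of a shift or a turn outside -1 to 1 is refused whole. A call with a gripper value outside its range is refused whole. The fingers move at their own pace and stop on an object; FORCE is the grip in N (left out, the last holds). Time passes only in rows, so rows that do not move let the fingers close. It gives the time, the measured TCP pose, the force, the opening and the grip force at its end, in the units of the state.
- read_state(): the state, without advancing time (a new reading comes with each control period).
- snapshot(name): name is "scene" or "top" or "wrist"; returns the picture (480x640x3 uint8, blue, green, red); there is no depth.
- camera_model(name): a dict with "vfov" (degrees; the focal length in pixels is half the picture's height over the tangent of half this angle, whatever the lens; pixels are square), "cx", "cy" (the principal point, pixels), "world_from_camera" (4x4, takes a point from camera to world coordinates). Camera axes: x right, y down, z forward; pixel columns grow to the right and rows downward; lengths in m; the calibration is good to about 2 mm. The wrist camera is an equidistant fisheye: a pixel r from the principal point sees the ray r / f radians off the axis. A picture is of the moment at which its call begins: read the wrist's pose just before it. camera_model takes no time and is no camera call; for the wrist camera it gives the pose at the moment of the call.
- sign_off(): hands the job in; it is judged then, once.
The state is a dict: "time_s": time; "joints": joint angles; "joint_velocities": joint speeds; "joint_torque": joint torques, N m; "ee_pos": TCP position; "ee_rot": TCP orientation; "contact_force": force on the tool from outside, world axes, zero at the start; "torque": the same for the moment, N m; "opening": finger opening in m; "grasp_force": force on a finger pad.
Only numpy, scipy, OpenCV 4.12 (cv2) and the standard library are available. Lean on these libraries where they do the work, as an engineer would, in place of code of your own. Each camera call takes 0.05 s, during which the arm holds its last target. There are 200 camera calls.

## Task

With the gripper's fingertips only, push the black plate towards the clamp until its near edge sits flush against the clamp's fence block, then run the clamp's loose wing screw down clockwise (seen from above) by stroke after stroke of a fingertip against its wings, until the pad bears on the plate and the screw will turn no further. Do not pinch or lift anything, do not force the screw once it is snug, and leave everything else on the table where it is.

Things in the scene. Friction and masses are not known exactly. Their poses are not given: they have to be found in the camera images.
- clamp: The hold-down clamp, fixed to the table: fence block, post, and a grey steel arm 22 mm wide that reaches from the post to the screw axis, 45 to 63 mm above the table. Origin on the table straight below the vertical screw axis; x points from the fence out over the plate (roughly away from the robot), z up.
- fence (a point): Middle of the top edge of the fence's flat face, 30 mm above the table, at x = -30 mm in the clamp's frame. The aluminium fence block is 120 mm wide (along y, centred), 30 mm high and reaches 50 mm back from this face, towards the robot. The face is the stop for the plate.
- post (a point): Top centre of the round steel post on the fence block: 16 mm diameter, at x = -50 mm, y = 0 in the clamp's frame, top 125 mm above the table, higher than the wings. Its surface is 42 mm from the screw axis; the wings pass it with 7 mm to spare.
- wings (a point): Steel wing screw: middle of the top of the wings, on the screw axis, 102 mm above the table at joint value 0 and 1 mm lower per rad. Two opposite flat wings along this point's x axis reach 35 mm from the axis, 6 mm thick, 22 mm tall (down from this point), hub 18 mm in diameter. Loose: 1 to 2 N of push at the wings turns it, and it stays where left. The wings stay clear above the arm.
- wing_screw (a joint): Angle of the wing screw in rad, growing as it turns clockwise seen from above. At 0 the wings lie along the clamp's x axis; so their angle in the clamp's frame, counter-clockwise from above, is minus this value. It starts between 1.5 and 6. The pad comes down 1 mm per rad, meets the plate's top at 12.0, and turning ends at a hard stop at 12.6.
- pad: The round white plastic pad at the screw's lower end, 28 mm across, 6 mm thick; origin at the centre of its underside. It moves straight up and down on the screw axis with the screw, underside 24 mm above the table at joint value 0.
- plate: The loose black plastic practice plate, 120 mm (its x) by 180 mm (its y), 12 mm thick, 0.3 to 0.65 kg, lying flat, with a rectangular opening right through it from x = -15 to 35 mm, y = -45 to 45 mm. Origin at the centre of its underside; its -x long edge faces the clamp's fence, 25 to 55 mm off at the start and up to 7 degrees askew.
- plate_edge (a point): Middle of the plate's near long edge (the one facing the fence), on its top face: 60 mm from the plate's centre, 12 mm above the table. Flush, it lies at x = -30 mm in the clamp's frame.
- bowl: Bystander: steel bowl, 110 mm across, 50 mm high, beside the plate. Origin at the centre of its underside.
- jar: Bystander: white jar, 48 mm across, 55 mm high, on the other side of the plate. Origin at the centre of its underside.
- vial: Bystander: amber bottle, 40 mm across, 85 mm high, beside the clamp. Origin at the centre of its underside.
- needle_strip: Bystander: white strip with blue bars, 130 by 30 by 10 mm, beyond the plate's far edge, lying along it. Origin at the centre of its underside, x along its length.
- tweezers: Bystander: steel tweezers, 126 mm long, 6 mm high, beside the clamp. Origin at the middle, x along the length.
- scissors: Bystander: small scissors with brass finger rings, 105 mm long, 6 mm high, beyond the bowl. Origin at the pivot, x towards the points.
There are look-alikes about, which are no part of the job. Several things look just like the plate: the one meant starts farthest to the robot's right.

How it is judged:
By the outcome, as a careful person would: the job done as asked, in the order asked, and still so for the second after the job is handed in, with the robot touching nothing.
It also fails if it takes over 64 s, if anything falls off the work surface, if the arm or the gripper's body presses on something with over 40 N, if the wrist force passes 120 N, or if a joint passes its speed limit or range.

## Working session

There is one attempt and no reset: what is moved stays moved. The work goes in short steps, Python scripts to look and compute and a shell command to move; the robot and the scene stay as the last step left them, time stands still between calls to the robot, and variables do not carry over. Pictures are saved under pics/ and viewed, at most 10 in all, crops included, and the job is handed in when it is done.

```bash
mkdir -p pics
python3 - <<'E'
from station import *
import cv2
s=read_state(); print({k:s[k] for k in('time_s','ee_pos','ee_rot','opening','contact_force')})
for n in("scene","top"):
    cv2.imwrite(f"pics/{n}0.png",snapshot(n)); m=camera_model(n); print(n,m)
E
```

```text
{'time_s': 0.0, 'ee_pos': array([0.21745823, 0.691254  , 0.3018737 ]), 'ee_rot': array([[-9.53940351e-01,  2.99996170e-01, -3.23207962e-04],
       [ 2.99996315e-01,  9.53939235e-01, -1.46543065e-03],
       [-1.31302828e-04, -1.49489463e-03, -9.99998874e-01]]), 'opening': 0.09309511874729479, 'contact_force': array([0.8549487 , 0.62027897, 0.21392333])}
scene {'vfov': 44.935439464243515, 'cx': 326.34727274433226, 'cy': 246.5170670285683, 'world_from_camera': array([[-0.82290505,  0.44893206, -0.34826324,  0.91452806],
       [ 0.56811285,  0.65946867, -0.49228942,  0.67170593],
       [ 0.00866419, -0.60296027, -0.79772417,  1.01050653],
       [ 0.        ,  0.        ,  0.        ,  1.        ]])}
top {'vfov': 43.15624014884409, 'cx': 319.47875558112815, 'cy': 241.6830505926079, 'world_from_camera': array([[-0.00419446, -0.99242124,  0.12281079,  0.33158187],
       [-0.99991489,  0.00264513, -0.0127759 ,  0.1033492 ],
       [ 0.01235422, -0.12285392, -0.99234787,  1.30591125],
       [ 0.        ,  0.        ,  0.        ,  1.        ]])}
```

View pics/scene0.png

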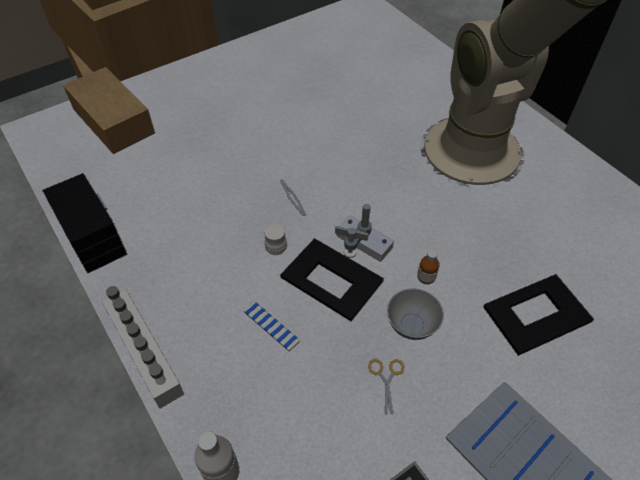

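View pics/top0.png

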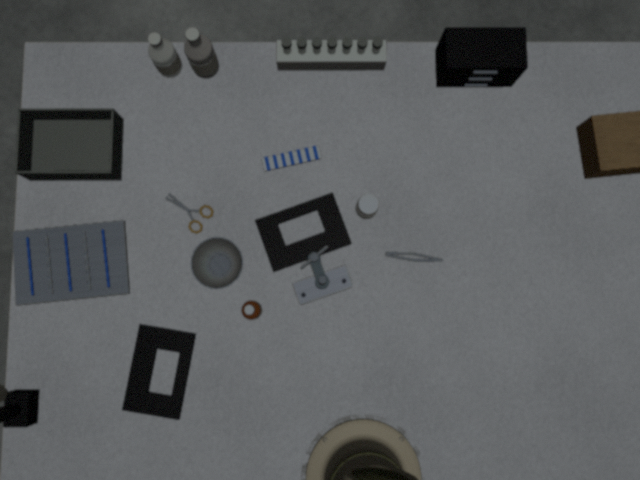

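The top view shows the clamp at about (320,278) and its wings at about (314,256). Plate candidates are the black frames at (303,232) and (160,372), plus a dark-rimmed tray at (70,145). In the top view, image right is the robot's right (−y), so the plate meant is the one at (303,232), next to the clamp. I'll check that with close crops.

Run:
```python
import cv2,numpy as np
t=cv2.imread('pics/top0.png')[180:310,240:400]; s=cv2.imread('pics/scene0.png')[190:320,270:400]
a=cv2.resize(t,None,fx=5,fy=5,interpolation=3)[:,:800]; b=cv2.resize(s,None,fx=6,fy=6,interpolation=3)
b=b[:600]
a=cv2.convertScaleAbs(cv2.resize(t,(640,520),interpolation=2),alpha=1.6);cv2.imwrite('pics/tc.png',a)
b=cv2.convertScaleAbs(cv2.resize(s,(585,585),interpolation=2),alpha=1.6);cv2.imwrite('pics/sc.png',b)
```

```text
(no output)
```

View pics/tc.png

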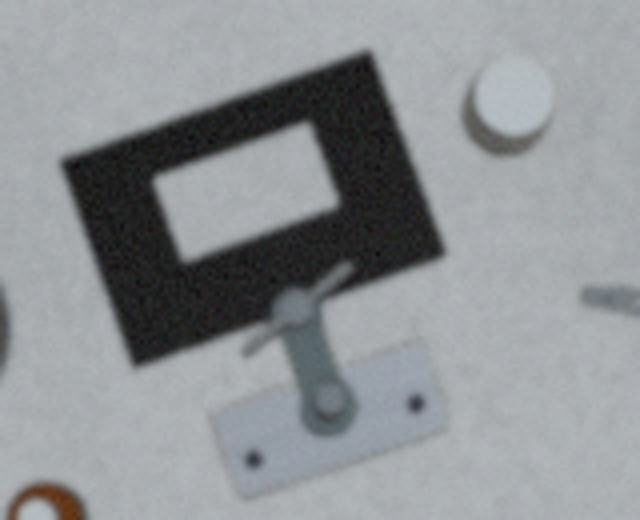

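View pics/sc.png

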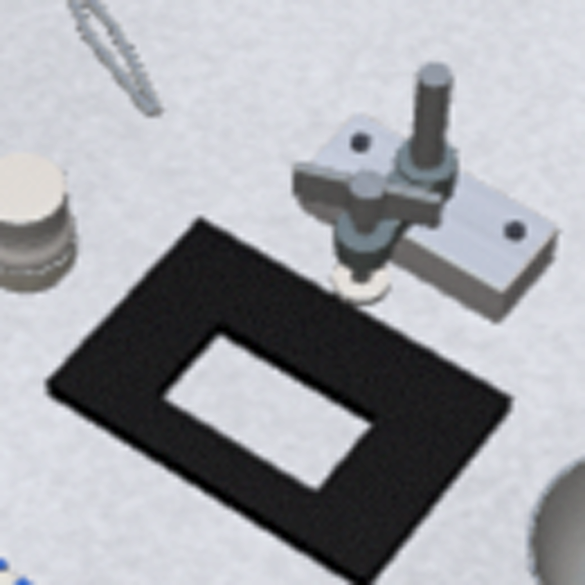

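```bash
cat > h.py <<'E'
import numpy as np
from station import *
def ray(n,u,v,m=None):
    m=m or camera_model(n); f=240/np.tan(np.radians(m['vfov']/2)); x,y=(u-m['cx'])/f,(v-m['cy'])/f
    d=np.array([x,y,1.])
    if n=='wrist':
        r=np.hypot(x,y); d=np.array([x/r*np.sin(r),y/r*np.sin(r),np.cos(r)])
    W=m['world_from_camera']; return W[:3,3],W[:3,:3]@d
def atz(n,u,v,z,m=None):
    o,d=ray(n,u,v,m); return o+d*(z-o[2])/d[2]
def tri(a,b):
    (o,d),(p,e)=a,b; A=np.stack([d,-e],1); t=np.linalg.lstsq(A,p-o,rcond=None)[0]
    return (o+d*t[0]+p+e*t[1])/2, np.linalg.norm(o+d*t[0]-p-e*t[1])
T=lambda u,v:(240+u/4,180+v/4); S=lambda u,v:(270+u/4.5,190+v/4.5)
E
python3 - <<'E'
from h import *
np.set_printoptions(precision=4,suppress=True)
def P(n,t,s,z):
    print(n,*tri(ray('top',*T(*t)),ray('scene',*S(*s))),'top',atz('top',*T(*t),z)[:2],'sc',atz('scene',*S(*s),z)[:2])
P('post',(330,400),(435,73),.125);P('hub',(295,305),(368,180),.1)
P('nR',(444,253),(200,218),.012);P('nL',(136,365),(512,403),.012)
P('fR',(372,52),(50,385),.012);P('fL',(63,160),(368,580),.012)
P('fenceR',(423,340),(0,0),.03);P('fenceL',(212,415),(497,296),.03)
P('fenceRb',(448,425),(362,113),.03);P('fenceLb',(245,497),(555,232),.03)
P('wing a',(351,267),(294,168),.098);P('wing b',(247,352),(440,195),.098)
for n,u,v,z in [('bowl',216,262,.05),('jar',368,205,.055),('vial',251,310,.085),('tweezL',386,254,.006),('strip L',264,163,.01),('strip R',320,152,.01)]: print(n,atz('top',u,v,z))
E
```

```text
post [0.4017 0.0836 0.1215] 0.003155906821074695 top [0.4026 0.0826] sc [0.4026 0.0871]
hub [0.4505 0.1007 0.0964] 0.00378159508664921 top [0.4516 0.0994] sc [0.4511 0.1043]
nR [0.4874 0.0198 0.0092] 0.0030317829609124835 top [0.4881 0.019 ] sc [0.4875 0.0228]
nL [0.427  0.1867 0.0035] 0.006000951423792065 top [0.4284 0.184 ] sc [0.429 0.193]
fR [0.5981 0.0581 0.0037] 0.004493531818662675 top [0.5981 0.0569] sc [0.5992 0.0649]
fL [0.5383 0.2263 0.0058] 0.005285115397889196 top [0.5392 0.2239] sc [0.5388 0.2309]
fenceR [ 0.4909 -0.0019  0.1409] 0.1440985577383035 top [0.4398 0.0317] sc [ 0.5009 -0.1389]
fenceL [0.4009 0.1437 0.0181] 0.0011746132937930772 top [0.4006 0.1429] sc [0.4066 0.1504]
fenceRb [0.3931 0.0207 0.0267] 0.005558841587517627 top [0.395 0.019] sc [0.393 0.025]
fenceLb [0.3561 0.1278 0.0183] 0.0055360771499325095 top [0.3577 0.1256] sc [0.3607 0.1362]
wing a [0.4706 0.0722 0.0897] 0.0032413670028210223 top [0.4708 0.0713] sc [0.4735 0.0788]
wing b [0.4275 0.1245 0.094 ] 0.003119148316579548 top [0.4283 0.1234] sc [0.4286 0.1281]
bowl [0.4452 0.3018 0.05  ]
jar [ 0.5636 -0.0147  0.055 ]
vial [0.3456 0.225  0.085 ]
tweezL [ 0.4653 -0.0567  0.006 ]
strip L [0.6655 0.2071 0.01  ]
strip R [0.69   0.0847 0.01  ]
```

```bash
R='{"x":-0.266,"y":-0.197}'; python3 -m crank '[{"x":-0.266,"y":-0.197},{"x":-0.266,"y":-0.197},{"x":-0.266,"y":-0.197},{"x":-0.266,"y":-0.197},{"x":-0.266,"y":-0.197},{"x":-0.266,"y":-0.197},{"x":-0.266,"y":-0.197},{"x":-0.266,"y":-0.197},{"x":-0.266,"y":-0.197},{"x":-0.266,"y":-0.197}]'
python3 -m crank '[{"x":-0.266,"y":-0.197},{"x":-0.266,"y":-0.197},{"x":-0.266,"y":-0.197},{"x":-0.266,"y":-0.197},{"x":-0.266,"y":-0.197},{"x":-0.266,"y":-0.197},{"x":-0.266,"y":-0.197},{"x":-0.266,"y":-0.197},{"x":-0.266,"y":-0.197},{"x":-0.266,"y":-0.197}]'
python3 -m crank '[{"yaw":-0.2135},{"yaw":-0.2135},{"yaw":-0.2135},{"yaw":-0.2135},{"yaw":-0.2135},{"yaw":-0.2135},{},{}]'
python3 - <<'E'
from h import *
import cv2
print(read_state()['joints'],camera_model('wrist'))
cv2.imwrite('pics/w1.png',snapshot('wrist'))
E
```

```text
[-76.93053655  34.38024934  -0.14536885  91.67462378   0.10563536
  54.02358822  -4.57103775] {'vfov': 65.70646984690485, 'cx': 316.48547175178334, 'cy': 239.15718821310264, 'world_from_camera': array([[ 3.00914706e-01,  9.23681422e-01,  2.37198166e-01,
         1.51722295e-01],
       [ 9.53650882e-01, -2.91307267e-01, -7.54325555e-02,
         7.11714370e-01],
       [-5.78100719e-04,  2.48903005e-01, -9.68528244e-01,
         3.84658122e-01],
       [ 0.00000000e+00,  0.00000000e+00,  0.00000000e+00,
         1.00000000e+00]])}invalid input
invalid input
invalid input
```

View pics/w1.png

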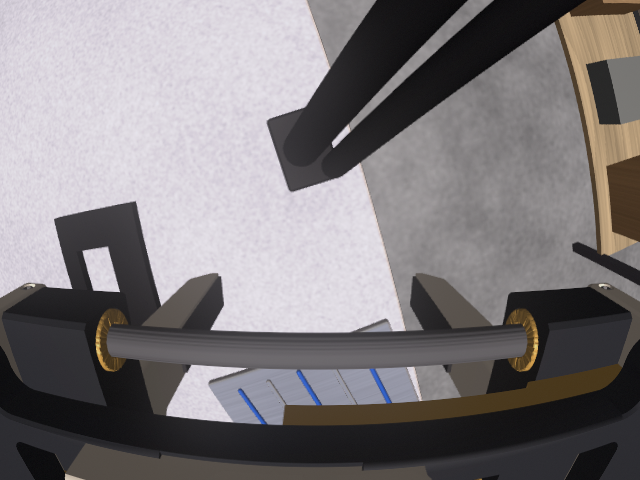

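The wrist picture shows only empty table, the distractor plate at about (110,260) and the fingers, since the arm hasn't moved yet. All the keys are probably required, so I'll resend with every one.

```bash
python3 -m crank '[{"x":-0.266,"y":-0.197,"z":0,"yaw":0,"hand":-1},{"x":-0.266,"y":-0.197,"z":0,"yaw":0,"hand":-1},{"x":-0.266,"y":-0.197,"z":0,"yaw":0,"hand":-1},{"x":-0.266,"y":-0.197,"z":0,"yaw":0,"hand":-1},{"x":-0.266,"y":-0.197,"z":0,"yaw":0,"hand":-1},{"x":-0.266,"y":-0.197,"z":0,"yaw":0,"hand":-1},{"x":-0.266,"y":-0.197,"z":0,"yaw":0,"hand":-1},{"x":-0.266,"y":-0.197,"z":0,"yaw":0,"hand":-1},{"x":-0.266,"y":-0.197,"z":0,"yaw":0,"hand":-1},{"x":-0.266,"y":-0.197,"z":0,"yaw":0,"hand":-1}]'
python3 -m crank '[{"x":-0.266,"y":-0.197,"z":0,"yaw":0,"hand":-1},{"x":-0.266,"y":-0.197,"z":0,"yaw":0,"hand":-1},{"x":-0.266,"y":-0.197,"z":0,"yaw":0,"hand":-1},{"x":-0.266,"y":-0.197,"z":0,"yaw":0,"hand":-1},{"x":-0.266,"y":-0.197,"z":0,"yaw":0,"hand":-1},{"x":-0.266,"y":-0.197,"z":0,"yaw":0,"hand":-1},{"x":-0.266,"y":-0.197,"z":0,"yaw":0,"hand":-1},{"x":-0.266,"y":-0.197,"z":0,"yaw":0,"hand":-1},{"x":-0.266,"y":-0.197,"z":0,"yaw":0,"hand":-1},{"x":-0.266,"y":-0.197,"z":0,"yaw":0,"hand":-1}]'
python3 -m crank '[{"x":0,"y":0,"z":0,"yaw":-0.2135,"hand":-1},{"x":0,"y":0,"z":0,"yaw":-0.2135,"hand":-1},{"x":0,"y":0,"z":0,"yaw":-0.2135,"hand":-1},{"x":0,"y":0,"z":0,"yaw":-0.2135,"hand":-1},{"x":0,"y":0,"z":0,"yaw":-0.2135,"hand":-1},{"x":0,"y":0,"z":0,"yaw":-0.2135,"hand":-1},{"x":0,"y":0,"z":0,"yaw":0,"hand":-1},{"x":0,"y":0,"z":0,"yaw":0,"hand":-1}]'
python3 - <<'E'
from h import *
import cv2,pickle
print(read_state()['joints']);m=camera_model('wrist');print(m)
cv2.imwrite('pics/w2.png',snapshot('wrist'));pickle.dump(m,open('w2.pkl','wb'))
E
```

```text
time_s: 0.98
ee_pos: [0.4129, 0.4224, 0.3027]
ee_rot: [[-0.954, 0.3, -0.0], [0.3, 0.954, -0.0], [0.0, -0.0, -1.0]]
contact_force: [0.6, 0.7, -0.1]
opening: 0.093
grasp_force: 0.0
time_s: 1.82
ee_pos: [0.6075, 0.1546, 0.3026]
ee_rot: [[-0.954, 0.3, -0.0], [0.3, 0.954, -0.0], [0.0, -0.0, -1.0]]
contact_force: [-0.1, 0.1, -0.7]
opening: 0.0931
grasp_force: 0.0
time_s: 2.48
ee_pos: [0.6068, 0.1558, 0.3025]
ee_rot: [[-0.945, -0.326, -0.0], [-0.326, 0.945, 0.0], [0.0, 0.0, -1.0]]
contact_force: [-0.1, -0.0, 0.1]
opening: 0.0931
grasp_force: 0.0
[-13.43103793  27.7659015   -8.99518254 104.73886917   5.61233363
  47.94572911  83.85662042]
{'vfov': 65.70646984690485, 'cx': 316.48547175178334, 'cy': 239.15718821310264, 'world_from_camera': array([[-0.32516331,  0.91597181,  0.23508394,  0.54163901],
       [ 0.94565657,  0.31454134,  0.08244637,  0.13295258],
       [ 0.00157494,  0.24911721, -0.96847206,  0.38528757],
       [ 0.        ,  0.        ,  0.        ,  1.        ]])}
```

View pics/w2.png

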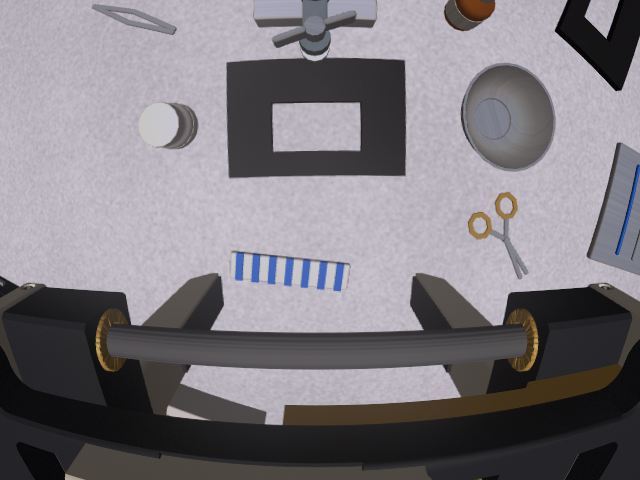

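The wrist view shows the plate corners at about (227,62), (405,60), (406,175) and (229,178). The wing hub is at (315,25), the fence is at the top edge around row 22, and the strip is at (290,270). The area just beyond the plate's far edge is free.

Run:
```python
from h import *
import pickle
m=pickle.load(open('w2.pkl','rb'));np.set_printoptions(precision=4,suppress=True)
for n,u,v,z in [('nR',227.5,62,.012),('nL',405,60,.012),('fL',406,175,.012),('fR',229,177,.012),('hub',315,25,.0976),('wa',276,43,.0976),('wb',355,15,.0976),('fenceR',254,25,.03),('fenceL',376,23,.03),('stripR',231,252,.01),('stripL',349,263,.01)]:
    print(n,atz('wrist',u,v,z,m))
print(tri(ray('wrist',315,25,m),ray('top',*T(295,305))),tri(ray('wrist',315,25,m),ray('scene',*S(368,180))))
```

```text
nR [0.4866 0.0196 0.012 ]
nL [0.4262 0.1886 0.012 ]
fL [0.5385 0.2293 0.012 ]
fR [0.5993 0.0589 0.012 ]
hub [0.4504 0.1008 0.0976]
wa [0.474  0.0772 0.0976]
wb [0.4314 0.1272 0.0976]
fenceR [0.4461 0.0371 0.03  ]
fenceL [0.406  0.1475 0.03  ]
stripR [0.6759 0.0829 0.01  ]
stripL [0.6463 0.2062 0.01  ]
(array([0.4513, 0.1002, 0.1   ]), np.float64(0.001768322728501268)) (array([0.4487, 0.1006, 0.0942]), np.float64(0.0011201311093221396))
```

```bash
python3 -m crank '[{"x":0,"y":0,"z":0.305,"yaw":-0.021,"hand":-1},{"x":0,"y":0,"z":0.305,"yaw":0,"hand":-1},{"x":0,"y":0,"z":0.305,"yaw":0,"hand":-1},{"x":0,"y":0,"z":0.305,"yaw":0,"hand":-1},{"x":0,"y":0,"z":0.305,"yaw":0,"hand":-1},{"x":0,"y":0,"z":0.305,"yaw":0,"hand":-1},{"x":0,"y":0,"z":0.305,"yaw":0,"hand":-1},{"x":0.1,"y":0,"z":0,"yaw":0,"hand":-1},{"x":0.1,"y":0,"z":0,"yaw":0,"hand":-1},{"x":0.05,"y":0,"z":0,"yaw":0,"hand":-1},{"x":0,"y":0,"z":0,"yaw":0,"hand":-1}]'
python3 -m crank '[{"x":0.04,"y":0,"z":0,"yaw":0,"hand":-1},{"x":0.04,"y":0,"z":0,"yaw":0,"hand":-1},{"x":0.04,"y":0,"z":0,"yaw":0,"hand":-1},{"x":0.04,"y":0,"z":0,"yaw":0,"hand":-1},{"x":0.04,"y":0,"z":0,"yaw":0,"hand":-1},{"x":0.04,"y":0,"z":0,"yaw":0,"hand":-1},{"x":0.04,"y":0,"z":0,"yaw":0,"hand":-1},{"x":0,"y":0,"z":0,"yaw":0,"hand":-1}]'
```

```text
time_s: 3.45
ee_pos: [0.5822, 0.1472, 0.0894]
ee_rot: [[-0.941, -0.338, -0.001], [-0.338, 0.941, -0.001], [0.001, -0.0, -1.0]]
contact_force: [-0.6, -0.0, -0.1]
opening: 0.093
grasp_force: 0.0
time_s: 4.12
ee_pos: [0.556, 0.1377, 0.0893]
ee_rot: [[-0.941, -0.339, -0.001], [-0.339, 0.941, -0.0], [0.001, -0.0, -1.0]]
contact_force: [0.2, 0.6, -0.5]
opening: 0.0931
grasp_force: 0.1
```

```bash
python3 -m crank '[{"x":0.03,"y":0,"z":0,"yaw":0,"hand":-1},{"x":0.03,"y":0,"z":0,"yaw":0,"hand":-1},{"x":0.03,"y":0,"z":0,"yaw":0,"hand":-1},{"x":0.01,"y":0,"z":0,"yaw":0,"hand":-1},{"x":0,"y":0,"z":0,"yaw":0,"hand":-1}]'
python3 -m crank '[{"x":0.01,"y":0,"z":0,"yaw":0,"hand":-1},{"x":0.01,"y":0,"z":0,"yaw":0,"hand":-1},{"x":0,"y":0,"z":0,"yaw":0,"hand":-1}]'
python3 - <<'E'
from h import *
import cv2,pickle
m=camera_model('wrist');pickle.dump(m,open('w3.pkl','wb'))
w=snapshot('wrist'); t=snapshot('top');cv2.imwrite('pics/w3f.png',w);cv2.imwrite('pics/t3f.png',t)
a=cv2.resize(w[120:320,140:500],(800,444),interpolation=2)
cv2.imwrite('pics/w3.png',a)
E
```

```text
time_s: 4.53
ee_pos: [0.547, 0.1345, 0.0891]
ee_rot: [[-0.941, -0.339, -0.001], [-0.339, 0.941, -0.0], [0.001, -0.0, -1.0]]
contact_force: [0.7, 0.3, 0.9]
opening: 0.0931
grasp_force: 0.3
time_s: 4.78
ee_pos: [0.5454, 0.1339, 0.0891]
ee_rot: [[-0.941, -0.339, -0.0], [-0.339, 0.941, -0.0], [0.0, -0.0, -1.0]]
contact_force: [0.3, 1.2, -0.0]
opening: 0.0927
grasp_force: 0.5
```

View pics/w3f.png

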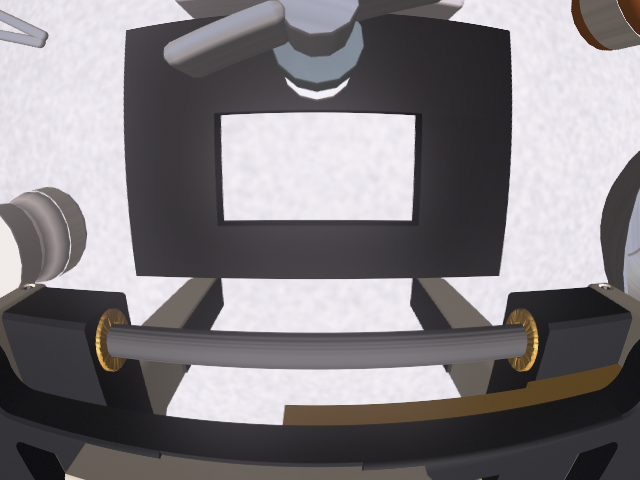

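The plate has moved with the fingers. Its far edge is at row 277 and its near edge is close to the fence, at rows 25–30. I'll keep creeping until the force rises.

```bash
for i in 1 2; do :; done
python3 -m crank '[{"x":0.01,"y":0,"z":0,"yaw":0,"hand":-1},{"x":0.01,"y":0,"z":0,"yaw":0,"hand":-1},{"x":0,"y":0,"z":0,"yaw":0,"hand":-1}]'
python3 -m crank '[{"x":0.01,"y":0,"z":0,"yaw":0,"hand":-1},{"x":0.005,"y":0,"z":0,"yaw":0,"hand":-1},{"x":0,"y":0,"z":0,"yaw":0,"hand":-1}]'
python3 - <<'E'
from station import *
s=read_state();print(s['contact_force'],s['torque'],s['ee_pos'])
E
```

```text
time_s: 5.13
ee_pos: [0.5447, 0.1335, 0.0894]
ee_rot: [[-0.941, -0.339, 0.002], [-0.339, 0.941, 0.001], [-0.002, 0.0, -1.0]]
contact_force: [3.9, 0.6, -1.0]
opening: 0.0932
grasp_force: 2.3
time_s: 5.38
ee_pos: [0.5444, 0.1334, 0.0897]
ee_rot: [[-0.941, -0.339, 0.004], [-0.339, 0.941, 0.002], [-0.004, 0.0, -1.0]]
contact_force: [7.1, 0.5, -0.2]
opening: 0.0931
grasp_force: 3.7
[ 7.07313501  0.49873247 -0.18498298] [ 0.29528593 -1.76066913 -0.27706321] [0.54436408 0.1333785  0.08968343]
```

```bash
python3 -m crank '[{"x":0.01,"y":0,"z":0,"yaw":0,"hand":-1},{"x":0.01,"y":0,"z":0,"yaw":0,"hand":-1},{"x":0,"y":0,"z":0,"yaw":0,"hand":-1}]'
python3 - <<'E'
from h import *
import cv2,pickle
s=read_state();print(s['contact_force'],s['torque'],s['ee_pos'])
m=camera_model('wrist');pickle.dump(m,open('w4.pkl','wb'))
w=snapshot('wrist');sc=snapshot('scene');cv2.imwrite('pics/w4f.png',w);cv2.imwrite('pics/s4f.png',sc)
a=cv2.resize(w[0:140,100:540],(800,255),interpolation=2)
b=cv2.resize(sc[205:275,300:420],(583,340),interpolation=2);b=cv2.copyMakeBorder(b,0,0,0,217,0)
cv2.imwrite('pics/m4.png',cv2.convertScaleAbs(np.vstack([a,b]),alpha=1.5))
E
```

```text
time_s: 5.63
ee_pos: [0.544, 0.1331, 0.0901]
ee_rot: [[-0.941, -0.338, 0.007], [-0.338, 0.941, 0.003], [-0.008, 0.0, -1.0]]
contact_force: [11.8, 1.5, -0.1]
opening: 0.0931
grasp_force: 5.4
[11.81914491  1.53531374 -0.10471451] [ 0.48140873 -2.49438837 -0.34179293] [0.54401224 0.13311222 0.09006893]
```

View pics/m4.png

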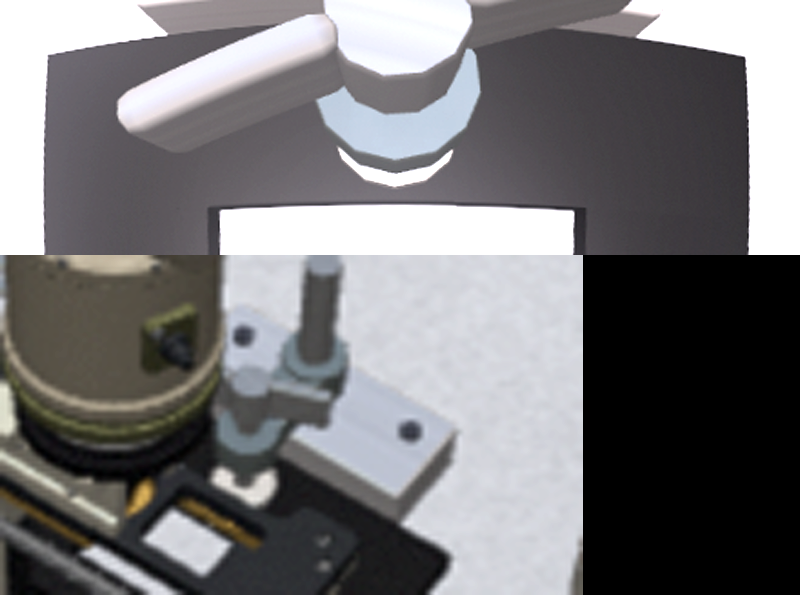

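The plate's near edge runs under the fence's visible corners at both ends, about (150,20) and (650,20) in the upper crop. The force climbs with no further motion, so it's flush. I'll back off and raise.

```bash
python3 -m crank '[{"x":-0.12,"y":0,"z":0,"yaw":0,"hand":-1},{"x":-0.15,"y":0,"z":0,"yaw":0,"hand":-1},{"x":0,"y":0,"z":-0.35,"yaw":0,"hand":-1},{"x":0,"y":0,"z":-0.35,"yaw":0,"hand":0.23},{"x":0,"y":0,"z":-0.35,"yaw":0,"hand":0.23},{"x":0,"y":0,"z":-0.35,"yaw":0,"hand":0.23},{"x":0,"y":0,"z":-0.35,"yaw":0,"hand":0.23},{"x":0,"y":0,"z":0,"yaw":0,"hand":0.23},{"x":0,"y":0,"z":0,"yaw":0,"hand":0.23}]' 15
python3 - <<'E'
from h import *
import cv2,pickle
s=read_state();R=s['ee_rot'];d=R.T@(np.array([.4505,.101,.20])-s['ee_pos']);print('units',d*10,s['joints'],s['opening'])
m=camera_model('wrist');pickle.dump(m,open('w5.pkl','wb'))
w=snapshot('wrist');cv2.imwrite('pics/w5f.png',w)
E
```

```text
time_s: 6.48
ee_pos: [0.5657, 0.1411, 0.266]
ee_rot: [[-0.941, -0.339, 0.002], [-0.339, 0.941, 0.0], [-0.002, -0.0, -1.0]]
contact_force: [-0.9, 0.1, -1.1]
opening: 0.0574
grasp_force: 0.0
units [1.22160544 0.01343903 0.65746809] [-13.00623027  27.36968113  -9.35946618 112.34992945   6.62731785
  40.65524422  83.46701917] 0.05744964155963605
```

View pics/w5f.png

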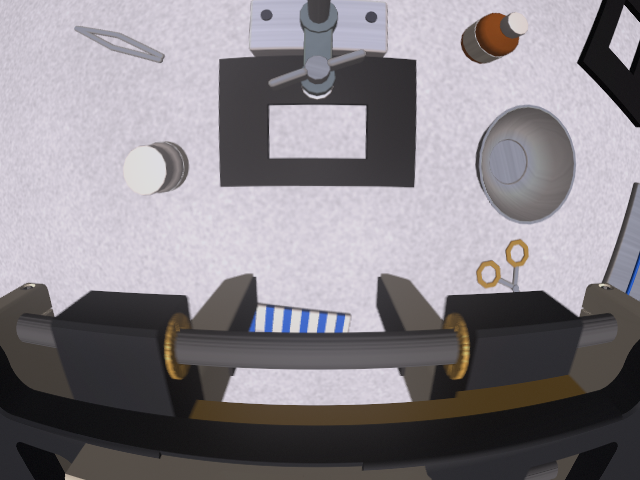

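The picture shows the plate corners at (220,59), (416,59), (414,187) and (221,185). The fence face's lower corners are near (250,55) and (387,53), the hub is at (317,67), and the wing tips are at (271,84) and (364,55). I'll turn these into the flush check and the axis position.

Run:
```python
from h import *
import pickle
m=pickle.load(open('w5.pkl','rb'));np.set_printoptions(precision=4,suppress=True)
A=np.array([.4505,.101]);c,s=np.cos(np.radians(19.6)),np.sin(np.radians(19.6));C=np.array([[c,s],[-s,c]])
for n,u,v,z in [('nR',220,59.5,.012),('nL',416,59.5,.012),('fL',414,187,.012),('fR',221,185.5,.012),('hub',317,67,.0976),('post',318,2,.125),('wa',271,84,.0976),('wb',364,55,.0976),('fR',250,50,.03),('fL',387,51,.03)]:
    p=atz('wrist',u,v,z,m);print(n,p[:2],'clamp',C@(p[:2]-A))
```

```text
nR [0.453  0.0068] clamp [-0.0292 -0.0896]
nL [0.3921 0.1755] clamp [-0.03    0.0898]
fL [0.5051 0.2156] clamp [0.0899 0.0897]
fR [0.5645 0.0465] clamp [ 0.0891 -0.0896]
hub [0.4504 0.0999] clamp [-0.0004 -0.001 ]
post [0.4153 0.0879] clamp [-0.0375 -0.0006]
wa [0.4715 0.0748] clamp [ 0.011  -0.0317]
wb [0.4311 0.1265] clamp [-0.0098  0.0305]
fR [0.4402 0.0354] clamp [-0.0317 -0.0584]
fL [0.4011 0.1462] clamp [-0.0314  0.0591]
```

```bash
python3 -m crank '[{"x":0.3055,"y":0.0015,"z":0.115,"yaw":0,"hand":0.23},{"x":0.3055,"y":0.0015,"z":0.115,"yaw":0,"hand":0.23},{"x":0.3055,"y":0.0015,"z":0.115,"yaw":0,"hand":0.23},{"x":0.3055,"y":0.0015,"z":0.115,"yaw":0,"hand":0.23},{"x":0,"y":0,"z":0,"yaw":-0.2264,"hand":0.23},{"x":0,"y":0,"z":0,"yaw":-0.2264,"hand":0.23},{"x":0,"y":0,"z":0,"yaw":-0.2264,"hand":0.23},{"x":0,"y":0,"z":0,"yaw":-0.2264,"hand":0.23},{"x":0,"y":0,"z":0,"yaw":-0.2264,"hand":0.23},{"x":0,"y":0,"z":0,"yaw":-0.2264,"hand":0.23},{"x":0,"y":0,"z":0,"yaw":-0.2264,"hand":0.23}]'
python3 -m crank '[{"x":0,"y":0,"z":0,"yaw":-0.2264,"hand":0.23},{"x":0,"y":0,"z":0,"yaw":-0.2264,"hand":0.23},{"x":0,"y":0,"z":0,"yaw":0,"hand":0.23},{"x":0,"y":0,"z":0,"yaw":0,"hand":0.23}]'
cat > st.py <<'E'
from h import *
s=read_state();R=s['ee_rot'];d=R.T@(np.array([.4505,.1003,.157])-s['ee_pos']);ay=np.degrees(np.arctan2(R[1,1],R[0,1]))
print('units to axis',(d*10).round(3),'j',s['joints'].round(1),'open',round(s['opening'],4),'tool y',ay.round(1),'F',s['contact_force'].round(1),'M',s['torque'].round(2),'t',s['time_s'])
E
python3 st.py
python3 - <<'E'
from h import *
import cv2,pickle
w=snapshot('wrist');pickle.dump(camera_model('wrist'),open('w6.pkl','wb'));cv2.imwrite('pics/w6f.png',w)
E
```

```text
time_s: 7.45
ee_pos: [0.4494, 0.1, 0.2167]
ee_rot: [[-0.413, -0.911, -0.004], [-0.911, 0.413, -0.001], [0.002, 0.003, -1.0]]
contact_force: [-0.1, -0.4, -0.6]
opening: 0.0361
grasp_force: 0.0
time_s: 7.78
ee_pos: [0.4498, 0.1, 0.217]
ee_rot: [[-0.208, -0.978, -0.003], [-0.978, 0.208, -0.0], [0.001, 0.003, -1.0]]
contact_force: [-0.1, 0.3, -0.8]
opening: 0.0357
grasp_force: 0.0
units to axis [-0.005 -0.008  0.6  ] j [ -0.6  26.3 -25.8 128.9  23.1  29.3 123.6] open 0.0357 tool y 168.0 F [-0.1  0.3 -0.8] M [ 0.06  0.08 -0.09] t 7.7833
```

View pics/w6f.png

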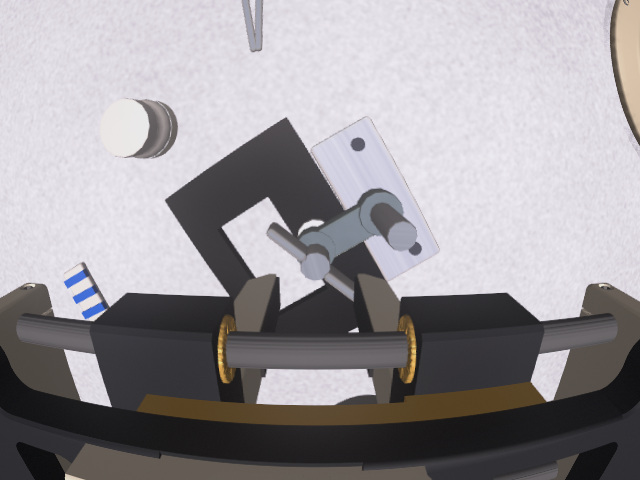

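The hub at (316,265) is centred between the fingers, and the wings lie diagonally, clear of both. I'll lower and start stroke 1.

```bash
python3 -m crank '[{"x":0,"y":0,"z":0.2,"yaw":0,"hand":0.23},{"x":0,"y":0,"z":0.2,"yaw":0,"hand":0.23},{"x":0,"y":0,"z":0.2,"yaw":0,"hand":0.23},{"x":0,"y":0,"z":0,"yaw":0,"hand":0.23}]'
python3 st.py
python3 -m crank '[{"x":0,"y":0,"z":0,"yaw":0.1,"hand":0.23},{"x":0,"y":0,"z":0,"yaw":0.15,"hand":0.23},{"x":0,"y":0,"z":0,"yaw":0.15,"hand":0.23},{"x":0,"y":0,"z":0,"yaw":0.15,"hand":0.23},{"x":0,"y":0,"z":0,"yaw":0.15,"hand":0.23},{"x":0,"y":0,"z":0,"yaw":0.15,"hand":0.23},{"x":0,"y":0,"z":0,"yaw":0.15,"hand":0.23}]'
python3 st.py
```

```text
time_s: 8.17
ee_pos: [0.4494, 0.1003, 0.1556]
ee_rot: [[-0.206, -0.978, -0.004], [-0.978, 0.206, -0.001], [0.002, 0.004, -1.0]]
contact_force: [-1.0, -0.8, -0.3]
opening: 0.0359
grasp_force: 0.0
units to axis [-0.002 -0.01  -0.014] j [ -6.2  32.2 -18.8 131.8  29.9  20.1 117.4] open 0.0359 tool y 168.1 F [-1.  -0.8 -0.3] M [0.11 0.08 0.06] t 8.1667
time_s: 8.75
ee_pos: [0.4504, 0.1005, 0.1588]
ee_rot: [[-0.653, -0.757, -0.001], [-0.757, 0.653, -0.0], [0.001, 0.0, -1.0]]
contact_force: [-0.4, -0.4, -1.6]
opening: 0.0358
grasp_force: 1.0
units to axis [ 0.    -0.002  0.018] j [-11.3  31.2 -11.6 132.1  19.5  18.3  99.4] open 0.0358 tool y 139.2 F [-0.4 -0.4 -1.6] M [0.04 0.12 0.08] t 8.75
```

```bash
python3 -m crank '[{"x":0,"y":0,"z":0,"yaw":0.2,"hand":0.23},{"x":0,"y":0,"z":0,"yaw":0.2,"hand":0.23},{"x":0,"y":0,"z":0,"yaw":0.2,"hand":0.23},{"x":0,"y":0,"z":0,"yaw":0.2,"hand":0.23},{"x":0,"y":0,"z":0,"yaw":0.2,"hand":0.23},{"x":0,"y":0,"z":0,"yaw":0.2,"hand":0.23},{"x":0,"y":0,"z":0,"yaw":0.2,"hand":0.23},{"x":0,"y":0,"z":0,"yaw":0.2,"hand":0.23},{"x":0,"y":0,"z":0,"yaw":0.2,"hand":0.23},{"x":0,"y":0,"z":0,"yaw":0.2,"hand":0.23},{"x":0,"y":0,"z":0,"yaw":0.2,"hand":0.23},{"x":0,"y":0,"z":0,"yaw":0.2,"hand":0.23}]' >/dev/null
python3 st.py
python3 - <<'E'
from h import *
import cv2
cv2.imwrite('pics/w7f.png',snapshot('wrist'))
E
```

```text
units to axis [ 0.002 -0.004  0.019] j [-22.6  31.1   4.3 132.7  -8.   16.3  59.1] open 0.0354 tool y 70.4 F [ 1.1 -0.4 -2.2] M [-0.23 -0.24  0.07] t 9.75
```

View pics/w7f.png

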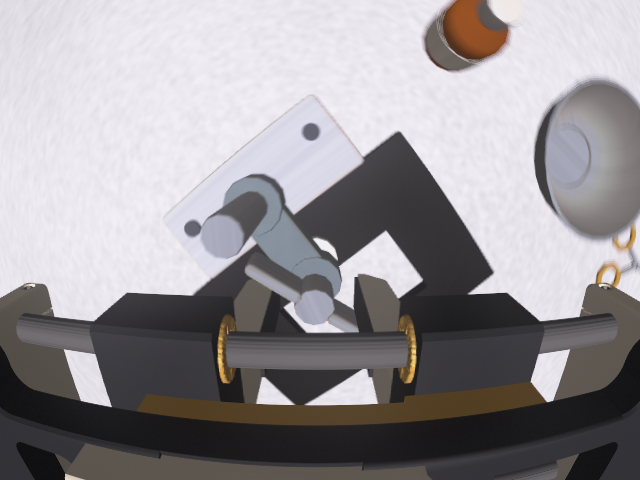

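The wings turned along with the fingers: the wing in the picture runs (250,258)–(355,330), about 33° ahead of them. So the screw is at about 5.97 rad, and I'll carry on.

```bash
python3 -m crank '[{"x":0,"y":0,"z":0.02,"yaw":0.2,"hand":0.23},{"x":0,"y":0,"z":0,"yaw":0.2,"hand":0.23},{"x":0,"y":0,"z":0,"yaw":0.2,"hand":0.23},{"x":0,"y":0,"z":0,"yaw":0.2,"hand":0.23},{"x":0,"y":0,"z":0,"yaw":0.2,"hand":0.23},{"x":0,"y":0,"z":0,"yaw":0.2,"hand":0.23},{"x":0,"y":0,"z":0,"yaw":0.2,"hand":0.23},{"x":0,"y":0,"z":0,"yaw":0.2,"hand":0.23},{"x":0,"y":0,"z":0,"yaw":0.2,"hand":0.23},{"x":0,"y":0,"z":0,"yaw":0.2,"hand":0.23},{"x":0,"y":0,"z":0,"yaw":0.2,"hand":0.23},{"x":0,"y":0,"z":0,"yaw":0.2,"hand":0.23}]' >/dev/null
python3 st.py
python3 -m crank '[{"x":0,"y":0,"z":0,"yaw":0.2,"hand":0.23},{"x":0,"y":0,"z":0,"yaw":0.2,"hand":0.23},{"x":0,"y":0,"z":0,"yaw":0.2,"hand":0.23},{"x":0,"y":0,"z":0,"yaw":0.2,"hand":0.23},{"x":0,"y":0,"z":0,"yaw":0.2,"hand":0.23},{"x":0,"y":0,"z":0,"yaw":0.2,"hand":0.23}]' >/dev/null
python3 st.py
```

```text
units to axis [-0.002 -0.001 -0.003] j [-33.3  32.9  19.9 133.5 -36.   18.5  19.9] open 0.036 tool y 1.8 F [ 0.1 -2.3 -0.7] M [-0.58  0.02  0.01] t 10.8
units to axis [-0.003  0.004 -0.004] j [-39.2  34.7  28.9 133.9 -48.2  21.8  -1.2] open 0.0356 tool y -32.6 F [-1.4 -1.3 -1.4] M [-0.44  0.34  0.  ] t 11.3
```

```bash
python3 -m crank '[{"x":0,"y":0,"z":0,"yaw":-0.12,"hand":0.23},{"x":0,"y":0,"z":-0.2,"yaw":0,"hand":0.23},{"x":0,"y":0,"z":-0.3,"yaw":0,"hand":0.23},{"x":0,"y":0,"z":0,"yaw":0,"hand":0.23},{"x":0,"y":0,"z":0,"yaw":-0.24,"hand":0.23},{"x":0,"y":0,"z":0,"yaw":-0.24,"hand":0.23},{"x":0,"y":0,"z":0,"yaw":-0.24,"hand":0.23},{"x":0,"y":0,"z":0,"yaw":-0.24,"hand":0.23},{"x":0,"y":0,"z":0,"yaw":-0.24,"hand":0.23},{"x":0,"y":0,"z":0,"yaw":-0.24,"hand":0.23},{"x":0,"y":0,"z":0,"yaw":-0.24,"hand":0.23},{"x":0,"y":0,"z":0,"yaw":-0.24,"hand":0.23}]' >/dev/null
python3 -m crank '[{"x":0,"y":0,"z":0,"yaw":-0.24,"hand":0.23},{"x":0,"y":0,"z":0,"yaw":-0.24,"hand":0.23},{"x":0,"y":0,"z":0,"yaw":-0.24,"hand":0.23},{"x":0,"y":0,"z":0,"yaw":-0.24,"hand":0.23},{"x":0,"y":0,"z":0,"yaw":-0.24,"hand":0.23},{"x":0,"y":0,"z":0,"yaw":-0.24,"hand":0.23},{"x":0,"y":0,"z":0,"yaw":-0.24,"hand":0.23},{"x":0,"y":0,"z":0,"yaw":-0.24,"hand":0.23},{"x":0,"y":0,"z":0,"yaw":-0.24,"hand":0.23},{"x":0,"y":0,"z":0,"yaw":-0.24,"hand":0.23},{"x":0,"y":0,"z":0,"yaw":-0.24,"hand":0.23},{"x":0,"y":0,"z":0,"yaw":-0.24,"hand":0.23}]' >/dev/null
python3 -m crank '[{"x":0,"y":0,"z":0,"yaw":-0.24,"hand":0.23},{"x":0,"y":0,"z":0,"yaw":-0.24,"hand":0.23},{"x":0,"y":0,"z":0,"yaw":-0.24,"hand":0.23},{"x":0,"y":0,"z":0,"yaw":-0.24,"hand":0.23},{"x":0,"y":0,"z":0,"yaw":-0.24,"hand":0.23},{"x":0,"y":0,"z":0,"yaw":-0.24,"hand":0.23},{"x":0,"y":0,"z":0,"yaw":-0.24,"hand":0.23},{"x":0,"y":0,"z":0,"yaw":0,"hand":0.23}]' >/dev/null
python3 st.py
```

```text
units to axis [ 0.002 -0.     0.496] j [ -7.4  26.3 -16.6 129.9  16.8  25.7 119.5] open 0.0355 tool y 157.1 F [-0.2  0.1  0.3] M [ 0.05  0.1  -0.01] t 13.9667
```

```bash
python3 -m crank '[{"x":0,"y":0,"z":0.2,"yaw":0,"hand":0.23},{"x":0,"y":0,"z":0.2,"yaw":0,"hand":0.23},{"x":0,"y":0,"z":0.1,"yaw":0,"hand":0.23},{"x":0,"y":0,"z":0,"yaw":0.1,"hand":0.23},{"x":0,"y":0,"z":0,"yaw":0.1,"hand":0.23},{"x":0,"y":0,"z":0,"yaw":0.2,"hand":0.23},{"x":0,"y":0,"z":0,"yaw":0.2,"hand":0.23},{"x":0,"y":0,"z":0,"yaw":0.2,"hand":0.23},{"x":0,"y":0,"z":0,"yaw":0.2,"hand":0.23},{"x":0,"y":0,"z":0,"yaw":0.2,"hand":0.23},{"x":0,"y":0,"z":0,"yaw":0.2,"hand":0.23},{"x":0,"y":0,"z":0,"yaw":0.2,"hand":0.23}]' >/dev/null
python3 st.py
python3 -m crank '[{"x":0,"y":0,"z":0,"yaw":0.2,"hand":0.23},{"x":0,"y":0,"z":0,"yaw":0.2,"hand":0.23},{"x":0,"y":0,"z":0,"yaw":0.2,"hand":0.23},{"x":0,"y":0,"z":0,"yaw":0.2,"hand":0.23},{"x":0,"y":0,"z":0,"yaw":0.2,"hand":0.23},{"x":0,"y":0,"z":0,"yaw":0.2,"hand":0.23},{"x":0,"y":0,"z":0,"yaw":0.2,"hand":0.23},{"x":0,"y":0,"z":0,"yaw":0.2,"hand":0.23},{"x":0,"y":0,"z":0,"yaw":0.2,"hand":0.23},{"x":0,"y":0,"z":0,"yaw":0.2,"hand":0.23},{"x":0,"y":0,"z":0,"yaw":0.2,"hand":0.23},{"x":0,"y":0,"z":0,"yaw":0.2,"hand":0.23}]' >/dev/null
python3 st.py
python3 -m crank '[{"x":0,"y":0,"z":0,"yaw":0.2,"hand":0.23},{"x":0,"y":0,"z":0,"yaw":0.2,"hand":0.23},{"x":0,"y":0,"z":0,"yaw":0.2,"hand":0.23},{"x":0,"y":0,"z":0,"yaw":0.2,"hand":0.23},{"x":0,"y":0,"z":0,"yaw":0.2,"hand":0.23},{"x":0,"y":0,"z":0,"yaw":0.2,"hand":0.23},{"x":0,"y":0,"z":0,"yaw":0.2,"hand":0.23},{"x":0,"y":0,"z":0,"yaw":0.2,"hand":0.23},{"x":0,"y":0,"z":0,"yaw":0.2,"hand":0.23},{"x":0,"y":0,"z":0,"yaw":0.2,"hand":0.23},{"x":0,"y":0,"z":0,"yaw":0.2,"hand":0.23}]' >/dev/null
python3 st.py
```

```text
units to axis [ 0.002 -0.003 -0.005] j [-18.8  31.2  -1.2 132.6   2.2  16.2  88.5] open 0.0359 tool y 110.4 F [-0.7  0.4 -1.9] M [-0.01 -0.04 -0.01] t 14.9667
units to axis [ 0.002 -0.004 -0.005] j [-29.4  32.2  14.  133.3 -26.3  17.   49.5] open 0.0354 tool y 41.6 F [ 0.9 -1.8 -0.8] M [-0.52 -0.2   0.02] t 15.9667
units to axis [-0.001  0.    -0.006] j [-40.   35.   30.1 133.9 -49.6  22.2  11.4] open 0.0357 tool y -21.4 F [-1.3 -1.2 -1.1] M [-0.54  0.23 -0.  ] t 16.8833
```

```bash
python3 -m crank '[{"x":0,"y":0,"z":0,"yaw":-0.12,"hand":0.23},{"x":0,"y":0,"z":-0.2,"yaw":0,"hand":0.23},{"x":0,"y":0,"z":-0.3,"yaw":0,"hand":0.23},{"x":0,"y":0,"z":0,"yaw":0,"hand":0.23},{"x":0,"y":0,"z":0,"yaw":-0.24,"hand":0.23},{"x":0,"y":0,"z":0,"yaw":-0.24,"hand":0.23},{"x":0,"y":0,"z":0,"yaw":-0.24,"hand":0.23},{"x":0,"y":0,"z":0,"yaw":-0.24,"hand":0.23},{"x":0,"y":0,"z":0,"yaw":-0.24,"hand":0.23},{"x":0,"y":0,"z":0,"yaw":-0.24,"hand":0.23},{"x":0,"y":0,"z":0,"yaw":-0.24,"hand":0.23},{"x":0,"y":0,"z":0,"yaw":-0.24,"hand":0.23}]' >/dev/null
python3 -m crank '[{"x":0,"y":0,"z":0,"yaw":-0.24,"hand":0.23},{"x":0,"y":0,"z":0,"yaw":-0.24,"hand":0.23},{"x":0,"y":0,"z":0,"yaw":-0.24,"hand":0.23},{"x":0,"y":0,"z":0,"yaw":-0.24,"hand":0.23},{"x":0,"y":0,"z":0,"yaw":-0.24,"hand":0.23},{"x":0,"y":0,"z":0,"yaw":-0.24,"hand":0.23},{"x":0,"y":0,"z":0,"yaw":-0.24,"hand":0.23},{"x":0,"y":0,"z":0,"yaw":-0.24,"hand":0.23},{"x":0,"y":0,"z":0,"yaw":-0.24,"hand":0.23},{"x":0,"y":0,"z":0,"yaw":-0.24,"hand":0.23},{"x":0,"y":0,"z":0,"yaw":-0.24,"hand":0.23},{"x":0,"y":0,"z":0,"yaw":-0.24,"hand":0.23}]' >/dev/null
python3 -m crank '[{"x":0,"y":0,"z":0,"yaw":-0.24,"hand":0.23},{"x":0,"y":0,"z":0,"yaw":-0.24,"hand":0.23},{"x":0,"y":0,"z":0,"yaw":-0.24,"hand":0.23},{"x":0,"y":0,"z":0,"yaw":-0.24,"hand":0.23},{"x":0,"y":0,"z":0,"yaw":-0.24,"hand":0.23},{"x":0,"y":0,"z":0,"yaw":-0.24,"hand":0.23},{"x":0,"y":0,"z":0,"yaw":-0.24,"hand":0.23},{"x":0,"y":0,"z":0,"yaw":0,"hand":0.23}]' >/dev/null
python3 st.py
python3 - <<'E'
from h import *
import cv2
cv2.imwrite('pics/w8f.png',snapshot('wrist'))
E
```

```text
units to axis [ 0.003 -0.     0.493] j [ -8.3  26.2 -15.4 129.9  15.7  25.5 132. ] open 0.0359 tool y 168.3 F [ 0.2  0.1 -0.3] M [ 0.09  0.08 -0.02] t 19.55
```

View pics/w8f.png

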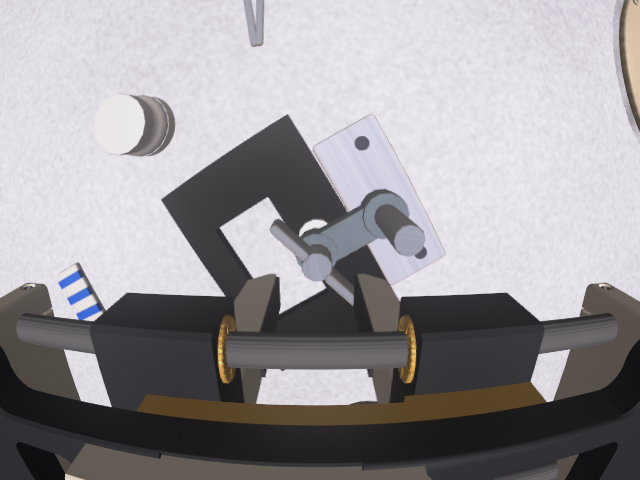

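The wings at (275,225)–(352,300) are about 43° ahead of the fingers, as computed, and the screw is at about 10.72 rad. That was my 12th picture and the limit was 10, so from here I'll work from the numbers only. Last stroke: first up to about 11.8 rad, then small steps watching the torque.

```bash
python3 -m crank '[{"x":0,"y":0,"z":0.2,"yaw":0,"hand":0.23},{"x":0,"y":0,"z":0.2,"yaw":0,"hand":0.23},{"x":0,"y":0,"z":0.1,"yaw":0,"hand":0.23},{"x":0,"y":0,"z":0,"yaw":0.1,"hand":0.23},{"x":0,"y":0,"z":0,"yaw":0.1,"hand":0.23},{"x":0,"y":0,"z":0,"yaw":0.2,"hand":0.23},{"x":0,"y":0,"z":0,"yaw":0.2,"hand":0.23},{"x":0,"y":0,"z":0,"yaw":0.2,"hand":0.23},{"x":0,"y":0,"z":0,"yaw":0.2,"hand":0.23},{"x":0,"y":0,"z":0,"yaw":0.2,"hand":0.23},{"x":0,"y":0,"z":0,"yaw":0.2,"hand":0.23},{"x":0,"y":0,"z":0,"yaw":0.2,"hand":0.23}]' >/dev/null
python3 st.py
python3 -m crank '[{"x":0,"y":0,"z":0,"yaw":0.2,"hand":0.23},{"x":0,"y":0,"z":0,"yaw":0.2,"hand":0.23},{"x":0,"y":0,"z":0,"yaw":0.2,"hand":0.23},{"x":0,"y":0,"z":0,"yaw":0.1,"hand":0.23},{"x":0,"y":0,"z":0,"yaw":0,"hand":0.23}]' >/dev/null
python3 st.py
python3 -m crank '[{"x":0,"y":0,"z":0,"yaw":0.1,"hand":0.23},{"x":0,"y":0,"z":0,"yaw":0.1,"hand":0.23},{"x":0,"y":0,"z":0,"yaw":0.1,"hand":0.23},{"x":0,"y":0,"z":0,"yaw":0,"hand":0.23}]' >/dev/null
python3 st.py
```

```text
units to axis [ 0.001 -0.002 -0.008] j [-19.4  31.3  -0.4 132.7   0.7  16.1 101.4] open 0.036 tool y 121.7 F [-0.4 -0.1 -2.2] M [0.05 0.13 0.01] t 20.6
units to axis [ 0.003 -0.003 -0.007] j [-22.5  31.4   4.  132.8  -7.6  15.9  90.1] open 0.0356 tool y 101.9 F [-0.4 -0.2 -0.3] M [ 0.06 -0.    0.04] t 21.0167
units to axis [ 0.003 -0.003 -0.007] j [-23.7  31.5   5.8 132.9 -11.1  16.   85.4] open 0.0357 tool y 93.5 F [0.6 0.2 0.1] M [ 0.    0.02 -0.01] t 21.35
```

```bash
python3 -m crank '[{"x":0,"y":0,"z":0,"yaw":0.1,"hand":0.23},{"x":0,"y":0,"z":0,"yaw":0.1,"hand":0.23},{"x":0,"y":0,"z":0,"yaw":0.1,"hand":0.23},{"x":0,"y":0,"z":0,"yaw":0,"hand":0.23}]' >/dev/null
python3 st.py
python3 -m crank '[{"x":0,"y":0,"z":0,"yaw":0.1,"hand":0.23},{"x":0,"y":0,"z":0,"yaw":0.1,"hand":0.23},{"x":0,"y":0,"z":0,"yaw":0.1,"hand":0.23},{"x":0,"y":0,"z":0,"yaw":0,"hand":0.23}]' >/dev/null
python3 st.py
python3 -m crank '[{"x":0,"y":0,"z":0,"yaw":0.1,"hand":0.23},{"x":0,"y":0,"z":0,"yaw":0.1,"hand":0.23},{"x":0,"y":0,"z":0,"yaw":0,"hand":0.23}]' >/dev/null
python3 st.py
```

```text
units to axis [ 0.003 -0.003 -0.007] j [-25.   31.6   7.7 133.  -14.6  16.1  80.6] open 0.0357 tool y 85.0 F [ 0.5 -0.9 -0.7] M [ 0.02 -0.03  0.02] t 21.6833
units to axis [ 0.004 -0.003 -0.007] j [-26.3  31.8   9.6 133.1 -18.1  16.3  75.8] open 0.0358 tool y 76.5 F [ 1.8  0.2 -0.2] M [-0.07 -0.1   0.03] t 22.0167
units to axis [ 0.004 -0.003 -0.007] j [-27.2  31.9  10.8 133.1 -20.5  16.4  72.5] open 0.0362 tool y 70.8 F [ 1.7  0.4 -0.6] M [-0.1  -0.14  0.04] t 22.2667
```

```bash
python3 -m crank '[{"x":0,"y":0,"z":0,"yaw":0.1,"hand":0.23},{"x":0,"y":0,"z":0,"yaw":0.1,"hand":0.23},{"x":0,"y":0,"z":0,"yaw":0.1,"hand":0.23},{"x":0,"y":0,"z":0,"yaw":0,"hand":0.23}]' >/dev/null
python3 st.py
python3 -m crank '[{"x":0,"y":0,"z":0,"yaw":0.1,"hand":0.23},{"x":0,"y":0,"z":0,"yaw":0.1,"hand":0.23},{"x":0,"y":0,"z":0,"yaw":0,"hand":0.23}]' >/dev/null
python3 st.py
python3 -m crank '[{"x":0,"y":0,"z":0,"yaw":0.05,"hand":0.23},{"x":0,"y":0,"z":0,"yaw":0.05,"hand":0.23},{"x":0,"y":0,"z":0,"yaw":0,"hand":0.23}]' >/dev/null
python3 st.py
```

```text
units to axis [ 0.003 -0.003 -0.007] j [-28.5  32.1  12.8 133.2 -24.   16.7  67.7] open 0.0355 tool y 62.3 F [ 0.8  0.  -0.2] M [-0.15 -0.23  0.09] t 22.6
units to axis [ 0.003 -0.003 -0.007] j [-29.4  32.2  14.1 133.3 -26.3  17.   64.4] open 0.0359 tool y 56.6 F [ 2.  -0.7  0.6] M [-0.19 -0.17 -0.01] t 22.85
units to axis [ 0.003 -0.003 -0.007] j [-29.9  32.3  14.8 133.3 -27.5  17.1  62.7] open 0.0358 tool y 53.6 F [ 2.4 -1.4 -1.2] M [-0.2  -0.3   0.03] t 23.1
```

```bash
python3 -m crank '[{"x":0,"y":0,"z":0,"yaw":0.05,"hand":0.23},{"x":0,"y":0,"z":0,"yaw":0.05,"hand":0.23},{"x":0,"y":0,"z":0,"yaw":0,"hand":0.23}]' >/dev/null
python3 st.py
python3 -m crank '[{"x":0,"y":0,"z":0,"yaw":0.05,"hand":0.23},{"x":0,"y":0,"z":0,"yaw":0,"hand":0.23}]' >/dev/null
python3 st.py
```

```text
units to axis [ 0.002 -0.003 -0.007] j [-30.4  32.4  15.4 133.3 -28.7  17.3  61. ] open 0.0356 tool y 50.6 F [ 1.8 -2.3  0.4] M [-0.28 -0.33  0.05] t 23.35
units to axis [ 0.002 -0.003 -0.007] j [-30.6  32.4  15.8 133.3 -29.2  17.3  60.2] open 0.0356 tool y 49.2 F [ 1.8 -1.1 -0.5] M [-0.43 -0.44  0.11] t 23.5167
```

```bash
for k in 1; do :; done
python3 -m crank '[{"x":0,"y":0,"z":0,"yaw":0.05,"hand":0.23},{"x":0,"y":0,"z":0,"yaw":0,"hand":0.23}]' >/dev/null
python3 st.py
python3 -m crank '[{"x":0,"y":0,"z":0,"yaw":0.05,"hand":0.23},{"x":0,"y":0,"z":0,"yaw":0,"hand":0.23}]' >/dev/null
python3 st.py
```

```text
units to axis [ 0.002 -0.003 -0.008] j [-30.8  32.5  16.1 133.3 -29.8  17.4  59.3] open 0.0363 tool y 47.8 F [ 2.4 -1.8 -0. ] M [-0.47 -0.52  0.27] t 23.6833
units to axis [ 0.002 -0.004 -0.007] j [-31.1  32.5  16.5 133.4 -30.4  17.5  58.5] open 0.036 tool y 46.4 F [ 2.3 -1.3 -0.3] M [-0.54 -0.55  0.65] t 23.85
```

Torque about the screw axis rises steeply (0.05, 0.11, 0.27, 0.65 N·m) from tool angle 49°, where I'd worked out 12.6 rad. That's the stop, so I'll ease off, lift away and check by numbers.

```bash
python3 -m crank '[{"x":0,"y":0,"z":0,"yaw":-0.1,"hand":0.23},{"x":0,"y":0,"z":0,"yaw":-0.15,"hand":0.23},{"x":0,"y":0,"z":-0.2,"yaw":0,"hand":0.23},{"x":0,"y":0,"z":-0.35,"yaw":0,"hand":0.23},{"x":0,"y":0,"z":-0.35,"yaw":0,"hand":0.23},{"x":0,"y":0,"z":-0.35,"yaw":0,"hand":0.23},{"x":0.25,"y":0.25,"z":0,"yaw":0,"hand":0.23},{"x":0.25,"y":0.25,"z":0,"yaw":0,"hand":0.23},{"x":0.25,"y":0.25,"z":0,"yaw":0,"hand":0.23},{"x":0.25,"y":0.25,"z":0,"yaw":0,"hand":0.23},{"x":0.25,"y":0.25,"z":0,"yaw":0,"hand":0.23},{"x":0.25,"y":0.25,"z":0,"yaw":0,"hand":0.23}]'
python3 -m crank '[{"x":0.25,"y":0.25,"z":0,"yaw":0,"hand":0.23},{"x":0.25,"y":0.25,"z":0,"yaw":0,"hand":0.23},{"x":0.25,"y":0.25,"z":0,"yaw":0,"hand":0.23},{"x":0.25,"y":0.25,"z":0,"yaw":0,"hand":0.23},{"x":0,"y":0,"z":0,"yaw":0,"hand":0.23},{"x":0,"y":0,"z":0,"yaw":0,"hand":0.23}]'
python3 - <<'E'
from h import *
import cv2
a=cv2.imread('pics/top0.png');b=snapshot('top');cv2.imwrite('pics/t9.png',b)
A=np.array([.4505,.1003]);c,s=np.cos(np.radians(19.6)),np.sin(np.radians(19.6));C=np.array([[c,s],[-s,c]])
for im in(a,b):
    g=cv2.cvtColor(im,6); msk=((g<45)*255).astype(np.uint8); msk[:180]=0;msk[300:]=0;msk[:,:250]=0;msk[:,360:]=0
    k=max(cv2.findContours(msk,0,1)[0],key=cv2.contourArea); r=cv2.minAreaRect(k)
    for p in cv2.boxPoints(r): print((C@(atz('top',*p,.012)[:2]-A)).round(4),end=' ')
    print()
# changed regions outside the plate/clamp
d=cv2.absdiff(cv2.GaussianBlur(a,(5,5),0),cv2.GaussianBlur(b,(5,5),0)).max(2)>25
n,l,st,ce=cv2.connectedComponentsWithStats(d.astype(np.uint8))
print([tuple(q) for q in st[1:] if q[4]>15])
# wing direction: bright pixels over the dark plate beside the hub
g=cv2.cvtColor(b,6); o=camera_model('top')
W=np.linalg.inv(o['world_from_camera']);f=240/np.tan(np.radians(o['vfov']/2))
def px(p):
    q=W@np.r_[p,1];return f*q[0]/q[2]+o['cx'],f*q[1]/q[2]+o['cy']
def sample(r,t):
    th=np.radians(19.6+t);u,v=px([A[0]+r*np.cos(th),A[1]+r*np.sin(th),.0894]);return cv2.getRectSubPix(g,(1,1),(u,v))[0,0]
print([(t,round(np.mean([sample(r,t) for r in(.016,.02,.024,.028)]),0)) for t in range(-60,61,10)])
E
```

```text
time_s: 24.85
ee_pos: [0.4174, 0.3118, 0.2811]
ee_rot: [[-0.805, 0.593, -0.002], [0.593, 0.805, -0.0], [0.001, -0.001, -1.0]]
contact_force: [1.2, -0.1, 0.2]
opening: 0.0359
grasp_force: 0.0
time_s: 25.35
ee_pos: [0.3959, 0.4517, 0.2803]
ee_rot: [[-0.807, 0.59, -0.002], [0.59, 0.807, -0.001], [0.001, -0.002, -1.0]]
contact_force: [0.5, -1.4, 0.4]
opening: 0.0358
grasp_force: 0.0
[0.1249 0.0879] [ 0.1257 -0.0893] [ 0.0081 -0.088 ] [0.0082 0.0874] 
[0.0889 0.0873] [ 0.0892 -0.0898] [-0.0276 -0.0883] [-0.027   0.0869] 
[(np.int32(255), np.int32(192), np.int32(84), np.int32(44), np.int32(1336)), (np.int32(280), np.int32(215), np.int32(43), np.int32(25), np.int32(562)), (np.int32(0), np.int32(216), np.int32(158), np.int32(264), np.int32(20603)), (np.int32(286), np.int32(231), np.int32(45), np.int32(31), np.int32(777)), (np.int32(24), np.int32(237), np.int32(10), np.int32(57), np.int32(246)), (np.int32(320), np.int32(244), np.int32(38), np.int32(28), np.int32(670)), (np.int32(0), np.int32(250), np.int32(13), np.int32(17), np.int32(143)), (np.int32(39), np.int32(252), np.int32(20), np.int32(20), np.int32(172)), (np.int32(274), np.int32(260), np.int32(40), np.int32(28), np.int32(676)), (np.int32(0), np.int32(386), np.int32(4), np.int32(7), np.int32(23)), (np.int32(0), np.int32(390), np.int32(39), np.int32(37), np.int32(1245))]
[(-60, np.float64(95.0)), (-50, np.float64(106.0)), (-40, np.float64(109.0)), (-30, np.float64(108.0)), (-20, np.float64(103.0)), (-10, np.float64(84.0)), (0, np.float64(79.0)), (10, np.float64(102.0)), (20, np.float64(109.0)), (30, np.float64(110.0)), (40, np.float64(110.0)), (50, np.float64(107.0)), (60, np.float64(96.0))]
```

The checks agree. The plate's far edge is at x = 0.089 in the clamp's frame (0.090 when flush), parallel to the fence to within about 0.1–0.2°. The wings lie at about −3°, matching 12.6 rad. The only things that changed in the picture are the arm, the plate and the clamp. Handing in.

```bash
python3 -c "
from station import *
print(sign_off())"
```

```text
the job is handed in; nothing more can be done
None
```

The job is handed in at about 25 s of robot time: the plate is flush with the fence, the wing screw is run down to its stop at about 12.6 rad, and nothing else in view moved, though I viewed 12 pictures against the limit of 10 and turned the screw with both fingertips at once.

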